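# Free the sampler arm and present it to its mount

### The arm

A 7-joint arm with a two-finger parallel gripper is mounted at the origin on the work surface. World frame = base frame: x ahead of the robot, y to its left, z up, the work surface at z = 0. Lengths are in m, angles in rad, forces in N, time in s.
With the tool pointing down it reaches from about 0.4 to 0.9 m from the base axis. Payload 5.5 kg.
Tool frame: the origin (TCP) lies at the very end of the fingers, on their centre line; the grasp point (between the pads) lies 19 mm behind it; z points along the fingers, y is the line along which they close (so a half turn about z gives the same grasp; the last joint's range is limited). The gripper opens to 85 mm and grips with 20 to 120 N. Pads are 22 mm wide; open, the fingers measure 114 mm over their backs; the gripper's body (76 mm by 85 mm) begins 54 mm behind the grasp point. The pads swing forward as they close: fully open they stand 13 mm farther back than shut.
Start: joints at [-1.084, 0.501, -0.427, 1.55, 0.221, 1.138, -0.21], TCP at [0.144, 0.634, 0.231] pointing down, gripper open.
Joint ranges: [-2.88, 2.88], [-0.31, 2.03], [-1.54, 1.56], [0.2, 2.42], [-1.41, 4.55], [0.19, 2.02], [-2.57, 2.57]. Speed limits (rad/s): [2.57, 2.57, 3.14, 3.14, 3.14, 3.14, 3.14].

### API

Orientations are given as a unit quaternion [x, y, z, w].
In Python, from bench import manip gives the robot as it stands.
- The arm moves only by the tool arm_command, never from a script. Its argument "moves" is a list of rows, each an object of numbers: "tx", "ty", "tz": the shift along the tool's x, y, z in m; "roll": the turn about the tool's z in degrees; "hand": the finger opening in m, from 0 to 0.0854. A call has 1 to 8 rows; each row is the pose to reach, as a shift and turn from the pose commanded when the call began, along the tool's axes at that moment; what a row does not reach only later rows make up. A row lasts 1/8 s, in which the tool goes at most 62.5 mm and 10.7 degrees, less where a joint would pass 70% of its speed; a pose out of reach is approached as far as the arm can. A call with a gripper value outside its range is refused whole. The fingers move at their own pace and stop on an object; the grip force is fixed at half the most. Time passes only in rows, so rows that repeat a pose let the fingers close. It gives the time, the measured TCP pose, the force, the opening and the grip force at its end, in the units of the state.
- manip.get_obs(): the state, without advancing time (a new reading comes with each control period).
- manip.grab_frame(name): name is "side" or "top"; returns the picture (480x640x3 uint8, red, green, blue); there is no depth.
- manip.camera_params(name): a dict with "K" (3x3 intrinsics, pixels), "extrinsics" (4x4, takes a point from world to camera coordinates). Camera axes: x right, y down, z forward; pixel columns grow to the right and rows downward; lengths in m; the calibration is good to about 2 mm. A picture is of the moment at which its call begins. camera_params takes no time and is no camera call.
- manip.finish_job(): hands the job in; it is judged then, once.
Trained networks look in the newest picture that a camera, given by its name, has taken for a name from the list of things; names that differ only in an ending like _2 or _b are one class to them, and where a whole thing is asked for, a point or a joint stands for the part that bears it (a point fixed in the world has none). Each returns a list of dicts, best first, with "p" (0 to 1); they miss things now and then, are a little off and sometimes report something else, mostly with a low value. They report only what shows in the picture. A call takes as long as a camera call.
- manip.look_for(label, camera): "location" ([column, row] in pixels, amid what is visible of it).
- manip.outline_of(label, camera): "mask" (480x640 bool, what is visible of it) and "location" ([column, row] in pixels, amid what is visible of it).
- manip.landmark_of(label, camera): "location" ([column, row] in pixels: a listed point, or the origin of a listed thing).
The state is a dict: "time_s": time; "joint_positions": joint angles; "joint_vel": joint speeds; "effort": joint torques, N m; "tool_pos": TCP position; "orientation": TCP orientation; "ft_force": force on the tool from outside, world axes, zero at the start; "moment": the same for the moment, N m; "opening": finger opening in m; "grasp_force": force on a finger pad.
Only numpy, scipy, OpenCV 4.12 (cv2) and the standard library are available. Lean on these libraries where they do the work, as an engineer would, in place of code of your own. Each camera call takes 0.05 s, during which the arm holds its last target. There are 200 camera calls.

### The job

Swing the red-handled hasp that locks the sampler arm into its blue cradle right back, until it leans away past upright. Then grip the arm's bar at its balance point, lift it clear and, without touching the white mounting fixture with it, hold it level with the bore of its grey hub straight above the brass post and its orange tip above the forked rest, the hub about 30 mm higher than the top of the post. Finish while still holding it there in the air, and leave the bottles and the jar where they stand.

Things in the scene. Friction and masses are not known exactly. Their poses are not given: they have to be found in the camera images.
- sampler: Loose sampler arm, 0.4-0.6 kg, level. Grey hub 50x46x36 mm (x,y,z) with upright 22 mm through bore; aluminium bar 18 mm wide, 16 tall, at x 25-225, z 10-26 mm; orange tip block 30x26x20 mm at x 225-255, z 8-28. Origin: bore axis at the hub's underside; x along the bar from hub to tip, z up. The hub is heaviest: the arm balances at x = 60 mm, not at its middle.
- sampler_balance (a point): the arm's balance point (centre of mass): inside the bar at half its height, 35 mm along the bar from the hub's face; at arm x 60, y 0, z 18 mm; axes as the arm's
- sampler_bore (a point): centre of the hub bore at the hub's underside (the arm's origin)
- sampler_tip (a point): centre of the underside of the orange tip block, at arm x 240, y 0, z 8 mm
- cradle: Fixed blue cradle, base plate 300x90x12 mm, origin centre of underside, x along it, z up. The arm lies along its x: hub at x -115 on a block 32 mm high, tip at x 125 on a 40 mm high saddle between 10 mm cheeks (3 mm clear), open upward. Bar centre 50 mm above the table, only the base plate below and beside it at the balance point. At x 35: hinge post (y 34) and catch post (y -30), 60 mm high.
- hasp (a joint): hasp angle, rad: 0 shut, lying flat across the bar over the catch; grows as the free end swings up and over to the cradle's +y side; about 1.57 upright, stop at 2.3. Starts nearly shut (0 to 0.15). Light hinge (0.04 N m friction), stays where left. While shut it bars the arm from being lifted.
- hasp_grip (a point): centre of the red pull on the hasp's free end: rod of 12 mm diameter, 26 mm long, lying along the cradle's x, 73 mm above the table when shut. Can be pinched end to end (26 mm) from above and then turns between the fingers as the hasp swings. The steel strap below it is 20 mm wide, 3 mm thick.
- hasp_hinge (a point): fixed point on the hasp's hinge axis, at cradle x 35, y 32, z 62 mm; axis along the cradle's x. The red pull's centre lies 82 mm to the -y side and 11 mm above it when shut (radius 83 mm).
- fixture: Fixed white mounting fixture, base plate 300x90x12 mm, origin centre of underside, x along it from post to rest, z up. At x -115 mm a dark steel collar (42 mm diameter, top at 30 mm) carrying a brass post (16 mm diameter, top at 60 mm); at x 125 a dark steel forked rest, floor at 38, fork tops at 50 mm. Post to rest 240 mm, as bore to tip on the arm.
- fixture_post (a point): centre of the top of the brass post, 60 mm above the work surface; axes as the fixture's
- fixture_rest (a point): centre of the floor of the forked rest, 38 mm above the work surface
- bottle_a: white sample bottle, diameter 38 mm, 85 mm tall, standing between cradle and fixture; origin at the centre of its underside; leave alone
- bottle_b: white sample bottle, diameter 38 mm, 85 mm tall, standing beyond the work; origin at the centre of its underside; leave alone
- tube_jar: clear jar with orange cap, diameter 48 mm, 70 mm tall, standing beyond the work; origin at the centre of its underside; leave alone

How it is judged:
On the way, in this order (a step that is already met when the one before it is completed fails the run):
1. the hasp is swung back past upright while the arm still lies in its cradle (value of joint hasp above 1.7 rad and distance of sampler from where it was at the start of the episode below 0.015 m), for 0.2 s.
2. the arm is lifted clear of the cradle, gripped at its balance point (height (world z) of sampler_balance above 0.085 m and contact force between sampler and cradle below 0.1 N and contact force between sampler and the fingers above 2 N and x of the grasp point in the frame of sampler_balance between -0.018 and 0.018 m), for 0.2 s.
At the end, for the whole second after the job is handed in: Held still by the fingers alone, gripped within 18 mm of the balance point along the bar, level within 4 degrees, bore within 12 mm and tip within 15 mm (horizontally) of post and rest, hub 12 to 50 mm above the post top, touching neither fixture nor cradle; hasp still past 1.7 rad (horizontal distance between sampler_bore and fixture_post below 0.012 m and horizontal distance between sampler_tip and fixture_rest below 0.015 m and z of sampler_bore in the frame of fixture_post between 0.012 and 0.05 m and angle between sampler's own z axis and vertical below 0.07 rad and linear speed of sampler below 0.02 m/s and contact force between sampler and the fingers above 2 N and x of the grasp point in the frame of sampler_balance between -0.018 and 0.018 m and contact force between sampler and fixture below 0.1 N and contact force between sampler and cradle below 0.1 N and value of joint hasp above 1.7 rad); the arm keeps its last pose, push and grip.
It fails at once if the arm touches the fixture (contact force between sampler and fixture above 1 N).
It fails at once if a bottle or the jar is pushed or knocked over (distance of any of bottle_a, bottle_b, tube_jar from where it was at the start of the episode above 0.02 m).
It also fails if it takes over 54 s, if anything falls off the work surface, if the arm or the gripper's body presses on something with over 40 N, if the wrist force passes 120 N, or if a joint passes its speed limit or range.

## Working session

There is one attempt and no reset: what is moved stays moved. The work goes in short steps, Python scripts to look and compute and a tool call to move; the robot and the scene stay as the last step left them, time stands still between calls to the robot, and variables do not carry over. Pictures are saved under pics/ and viewed, at most 10 in all, crops included, and the job is handed in when it is done.

Besides the shell and the picture viewer there is one more tool, called after "Call:" as name(argument=value, ...) on one line, values as JSON. arm_command: Moves the arm, as the interface text tells. Its arguments: {"type":"object","properties":{"moves":{"type":"array","items":{"type":"object","properties":{"tx":{"type":"number"},"ty":{"type":"number"},"tz":{"type":"number"},"roll":{"type":"number"},"hand":{"type":"number"}}}}},"required":["moves"]}

```bash
mkdir -p pics; cat > h.py <<'E'
import numpy as np, cv2
from bench import manip
from scipy.spatial.transform import Rotation as R
def save(n,f):
    im=manip.grab_frame(n); cv2.imwrite(f,im[:,:,::-1]); return im
def ray(n,px):
    c=manip.camera_params(n);K=np.array(c["K"]);E=np.array(c["extrinsics"])
    d=E[:3,:3].T@np.linalg.solve(K,[px[0],px[1],1]); o=-E[:3,:3].T@E[:3,3]; return o,d/np.linalg.norm(d)
def onz(n,px,z):
    o,d=ray(n,px); return o+d*(z-o[2])/d[2]
def proj(n,p):
    c=manip.camera_params(n);K=np.array(c["K"]);E=np.array(c["extrinsics"])
    q=K@(E[:3,:3]@np.array(p)+E[:3,3]); return q[:2]/q[2]
def tri(rs):
    A=0;b=0
    for o,d in rs:
        P=np.eye(3)-np.outer(d,d);A=A+P;b=b+P@o
    return np.linalg.solve(A,b)
E
cat > a.py <<'E'
from h import *
np.set_printoptions(precision=4,suppress=True)
for n in("top","side"): save(n,f"pics/{n}0.png")
Z=dict(sampler_balance=.05,sampler_bore=.032,sampler_tip=.040,cradle=0,hasp_grip=.073,hasp_hinge=.062,fixture=0,fixture_post=.06,fixture_rest=.038,bottle_a=0,tube_jar=0)
for l,z in Z.items():
    L={}
    for n in("top","side"):
        L[n]=manip.landmark_of(l,n)
        for r in L[n][:3 if 'bottle' in l else 1]: print(l,n,round(r["p"],2),np.round(r["location"],1),onz(n,r["location"],z))
    if L["top"] and L["side"]: print("   tri",tri([ray(n,L[n][0]["location"]) for n in L]))
o=manip.get_obs();print(o["time_s"],o["tool_pos"],R.from_quat(o["orientation"]).as_matrix(),o["opening"])
E
python3 a.py
```

```text
sampler_balance top 0.78 [187.4 305.5] [0.4579 0.2475 0.05  ]
sampler_balance side 0.63 [351.3 388.8] [0.4569 0.2459 0.05  ]
   tri [0.4574 0.247  0.0514]
sampler_bore top 0.7 [188.9 335.4] [0.3982 0.249  0.032 ]
sampler_tip top 0.82 [205.6 215.2] [0.6363 0.2173 0.04  ]
sampler_tip side 0.88 [234.5 353.2] [0.6375 0.2186 0.04  ]
   tri [0.6372 0.2178 0.0389]
cradle top 0.84 [201.8 278.2] [0.5106 0.2338 0.    ]
cradle side 0.8 [316.8 393.9] [0.5095 0.2316 0.    ]
   tri [0.5099 0.2331 0.0021]
hasp_grip top 0.7 [220.7 263. ] [0.5393 0.1785 0.073 ]
hasp_hinge top 0.63 [177.2 256.5] [0.5529 0.2653 0.062 ]
hasp_hinge side 0.62 [279.8 380.4] [0.5526 0.264  0.062 ]
   tri [0.5526 0.2648 0.0631]
fixture top 0.79 [421.  258.7] [ 0.5474 -0.2217  0.    ]
fixture side 0.83 [353.7 211.1] [ 0.543  -0.2185  0.    ]
   tri [ 0.5457 -0.2228 -0.0035]
fixture_post top 0.63 [408. 317.] [ 0.433  -0.1797  0.06  ]
fixture_post side 0.86 [406.3 205.6] [ 0.4352 -0.1792  0.06  ]
   tri [ 0.4341 -0.1795  0.06  ]
fixture_rest top 0.88 [445.4 201. ] [ 0.662  -0.2653  0.038 ]
fixture_rest side 0.64 [304.5 173.7] [ 0.6627 -0.2753  0.038 ]
   tri [ 0.6599 -0.263   0.0463]
bottle_a top 0.78 [317.7 230.8] [ 0.6075 -0.0068  0.    ]
bottle_a top 0.59 [364. 153.] [ 0.773  -0.1064  0.    ]
bottle_a side 0.68 [294.7 270.1] [ 0.6131 -0.017   0.    ]
bottle_a side 0.6 [226.7 230.5] [ 0.7764 -0.0972  0.    ]
   tri [ 0.608  -0.0065  0.0103]
tube_jar top 0.59 [274.9 169.8] [0.7379 0.0828 0.    ]
tube_jar side 0.7 [203.3 298.4] [0.7478 0.0893 0.    ]
   tri [ 0.7446  0.0849 -0.0049]
1.2 [0.1442 0.6338 0.2313] [[-0.9751  0.2219 -0.    ]
 [ 0.2219  0.9751  0.    ]
 [ 0.      0.     -1.    ]] 0.08536155957888689
```

View pics/top0.png

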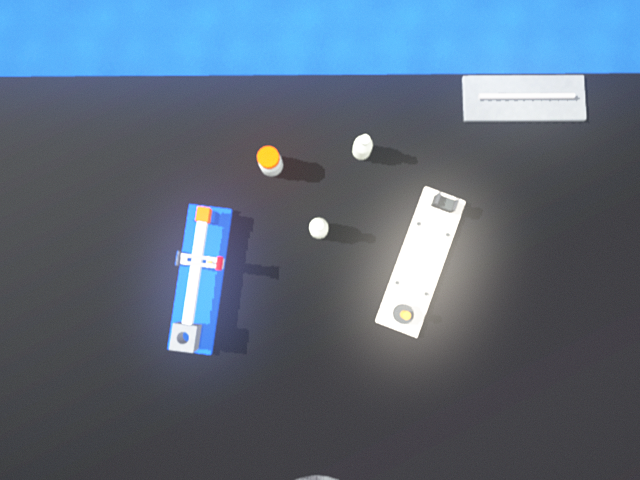

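View pics/side0.png

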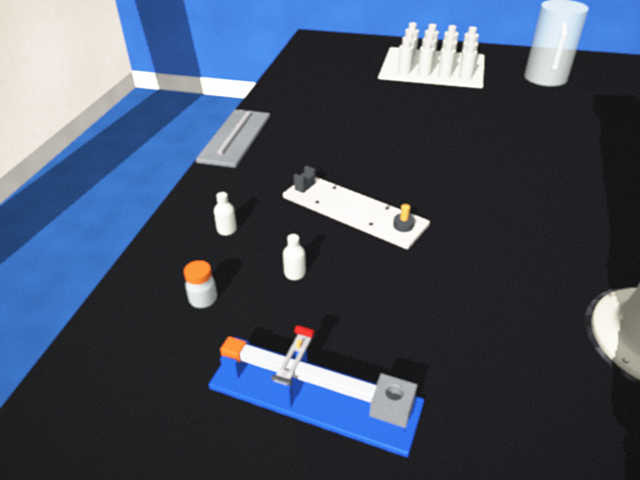

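Both views agree with the detections: cradle at top (200,280) with the hasp across the bar (red pull at (220,263)). The fixture is at (420,260), with its post at (404,315) and rest at (444,202). bottle_a is at (318,228). I'll now fit the cradle and fixture poses from several landmarks and check them with an overlay.

```bash
cat > b.py <<'E'
from h import *
from scipy.optimize import least_squares
np.set_printoptions(precision=4,suppress=True)
C=dict(sampler_balance=(-.055,0,.05),sampler_bore=(-.115,0,.032),sampler_tip=(.125,0,.04),cradle=(0,0,0),hasp_hinge=(.035,.032,.062))
F=dict(fixture=(0,0,0),fixture_post=(-.115,0,.06),fixture_rest=(.125,0,.038))
def T(x,p):
    c,s=np.cos(x[2]),np.sin(x[2]); return np.array([x[0]+c*p[0]-s*p[1],x[1]+s*p[0]+c*p[1],p[2]])
def fit(D,x0,base,top_rect):
    obs=[]
    for n in("top","side"):
        for l,p in D.items():
            r=manip.landmark_of(l,n)
            if r and r[0]["p"]>.4: obs.append((n,p,np.array(r[0]["location"]),l))
        m=manip.outline_of(base,n)
        if m and base=="fixture": print(n,"mask",m[0]["p"],m[0]["mask"].sum())
    f=lambda x:np.concatenate([proj(n,T(x,p))-q for n,p,q,_ in obs])
    s=least_squares(f,x0,loss="soft_l1"); print(s.x,np.degrees(s.x[2]))
    r=f(s.x).reshape(-1,2)
    for o,e in zip(obs,r): print("  ",o[0],o[3],e)
    return s.x
xc=fit(C,[.51,.233,-.14],"cradle",0); xf=fit(F,[.546,-.222,-.36],"fixture",0)
np.save("x.npy",[xc,xf])
for n in("top","side"):
    im=cv2.imread(f"pics/{n}0.png"); im=cv2.resize(im,None,fx=3,fy=3,interpolation=cv2.INTER_CUBIC)
    def poly(x,P):
        cv2.polylines(im,[np.int32([(proj(n,T(x,p))+.5)*3 for p in P])],True,(0,255,0),1)
    for x in(xc,xf): poly(x,[(a*.15,b*.045,.012) for a,b in((1,1),(1,-1),(-1,-1),(-1,1))])
    poly(xc,[(-.115+a*.025,b*.023,.068) for a,b in((1,1),(1,-1),(-1,-1),(-1,1))])
    poly(xc,[(.125+a*.015,b*.013,.06) for a,b in((1,1),(1,-1),(-1,-1),(-1,1))])
    poly(xf,[(-.115+.008*np.cos(t),.008*np.sin(t),.06) for t in np.arange(0,6.3,.4)])
    a,b=(im[580:1100,480:780],im[540:1040,1090:1420]) if n=="top" else (im[950:1380,600:1290],im[480:760,820:1320])
    h=max(a.shape[0],b.shape[0]); pad=lambda q:cv2.copyMakeBorder(q,0,h-q.shape[0],0,0,cv2.BORDER_CONSTANT)
    v=np.hstack([pad(a),pad(b)]);s=min(1,800/v.shape[1],600/v.shape[0]); cv2.imwrite(f"pics/{n}ov.png",cv2.resize(v,None,fx=s,fy=s))
E
python3 b.py
```

```text
[ 0.5123  0.2362 -0.1409] -8.074206854258122
   top sampler_balance [1.8597 0.0001]
   top sampler_bore [-1.7028 -0.1274]
   top sampler_tip [-0.6686  0.1163]
   top cradle [-1.1201 -0.8275]
   top hasp_hinge [1.1832 0.7155]
   side sampler_balance [-0.4066 -1.3548]
   side sampler_tip [0.9107 0.1854]
   side cradle [-2.6674  2.1789]
   side hasp_hinge [ 1.0483 -0.4807]
top mask 0.57 6281
side mask 0.95 4491
[ 0.5436 -0.221  -0.3638] -20.841561136954383
   top fixture [-0.2705  1.8629]
   top fixture_post [ 0.1634 -1.6012]
   top fixture_rest [0.1177 0.8019]
   side fixture [-0.0431 -0.7485]
   side fixture_post [-0.3965 -0.3424]
   side fixture_rest [-0.1413  2.6086]
```

View pics/topov.png

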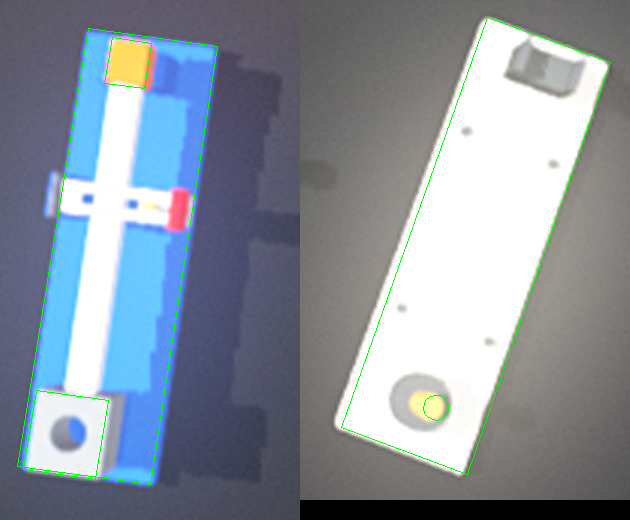

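View pics/sideov.png

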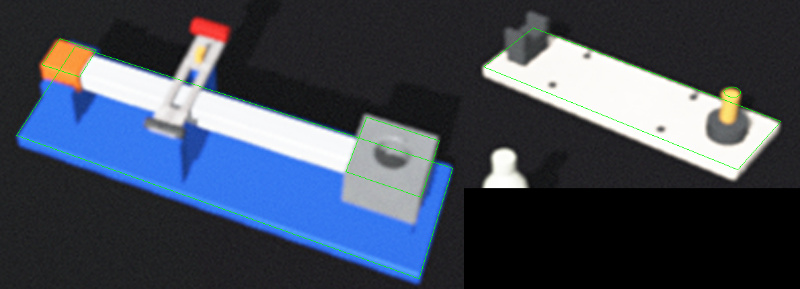

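The overlays fit to within about 2 mm on the cradle, and the post circle sits on the brass in the side view. Next I'll work out the moves for the pull.

```bash
cat >> h.py <<'E'
def T(x,p):
    c,s=np.cos(x[2]),np.sin(x[2]); return np.array([x[0]+c*p[0]-s*p[1],x[1]+s*p[0]+c*p[1],p[2]])
def rel(p,az,x=None):
    o=manip.get_obs() if x is None else x
    M=R.from_quat(o["orientation"]).as_matrix()
    d=M.T@(np.array(p)-o["tool_pos"]); a=np.degrees(np.arctan2(M[1,1],M[0,1]))
    print("mm",np.round(d*1000,1),"roll",round((a-az+180)%360-180,2))
E
python3 - <<'E'
from h import *
xc,xf=np.load("x.npy")
az=np.degrees(xc[2]); print(az)
p=T(xc,(.035,-.052,.15)); print(p)
rel(p,az)
E
```

```text
-8.074206854258122
[0.53968941 0.1797738  0.15      ]
mm [-486.3 -354.9   81.3] roll 85.25
```

Call:
arm_command(moves=[{"tx":-0.05,"ty":-0.036,"tz":0,"roll":10,"hand":0.06},{"tx":-0.098,"ty":-0.071,"tz":0,"roll":20,"hand":0.06},{"tx":-0.146,"ty":-0.107,"tz":0,"roll":30,"hand":0.06},{"tx":-0.195,"ty":-0.142,"tz":0,"roll":40,"hand":0.06},{"tx":-0.243,"ty":-0.177,"tz":0,"roll":50,"hand":0.06},{"tx":-0.292,"ty":-0.213,"tz":0,"roll":60,"hand":0.06},{"tx":-0.34,"ty":-0.248,"tz":0.02,"roll":70,"hand":0.06},{"tx":-0.389,"ty":-0.284,"tz":0.03,"roll":80,"hand":0.06}])

```text
time_s: 3.2
tool_pos: [0.4613, 0.2691, 0.201]
orientation: [0.726, 0.688, 0.0, -0.0]
ft_force: [0.1, -0.1, -0.2]
opening: 0.0602
grasp_force: 0.0
```

```bash
python3 - <<'E'
from h import *
xc,xf=np.load("x.npy")
o=manip.get_obs();print(o["time_s"],o["joint_positions"],o["tool_pos"],o["opening"])
rel(T(xc,(.035,-.052,.10)),np.degrees(xc[2]))
E
```

```text
3.2 [-0.56817604  0.29658013 -0.01205505  1.88495952  0.00412808  0.95973982
 -0.63645859] [0.46130812 0.26910875 0.20099788] 0.0601610173686428
mm [-85.   83.1 101. ] roll 4.96
```

Call:
arm_command(moves=[{"tx":-0.04,"ty":0.04,"tz":0.045,"roll":5,"hand":0.055},{"tx":-0.085,"ty":0.083,"tz":0.075,"roll":5,"hand":0.055},{"tx":-0.085,"ty":0.083,"tz":0.1,"roll":5,"hand":0.055},{"tx":-0.085,"ty":0.083,"tz":0.1,"roll":5,"hand":0.055},{"tx":-0.085,"ty":0.083,"tz":0.1,"roll":5,"hand":0.055}])

```text
time_s: 3.82
tool_pos: [0.539, 0.1832, 0.1022]
orientation: [0.753, 0.658, 0.0, -0.0]
ft_force: [0.2, 0.8, 1.4]
opening: 0.0547
grasp_force: 0.0
```

```bash
python3 - <<'E'
from h import *
xc,xf=np.load("x.npy")
im=save("side","pics/s1.png")
cv2.imwrite("pics/s1c.png",cv2.resize(im[250:450,180:440,::-1],None,fx=3,fy=3,interpolation=2))
r=manip.landmark_of("hasp_grip","side");print(r[:2])
for t in(0,.1,.15): print(t,proj("side",T(xc,(.035,.032-.083*np.cos(t+.133),.062+.083*np.sin(t+.133)))))
rel(T(xc,(.035,-.052,.060)),np.degrees(xc[2]))
E
```

```text
[{'location': [302.6, 333.2], 'p': 0.61}]
0 [304.33142016 331.6135915 ]
0.1 [303.78441701 328.61404127]
0.15 [303.42557164 327.27646969]
mm [-4.   0.7 42.9] roll 0.4
```

View pics/s1c.png

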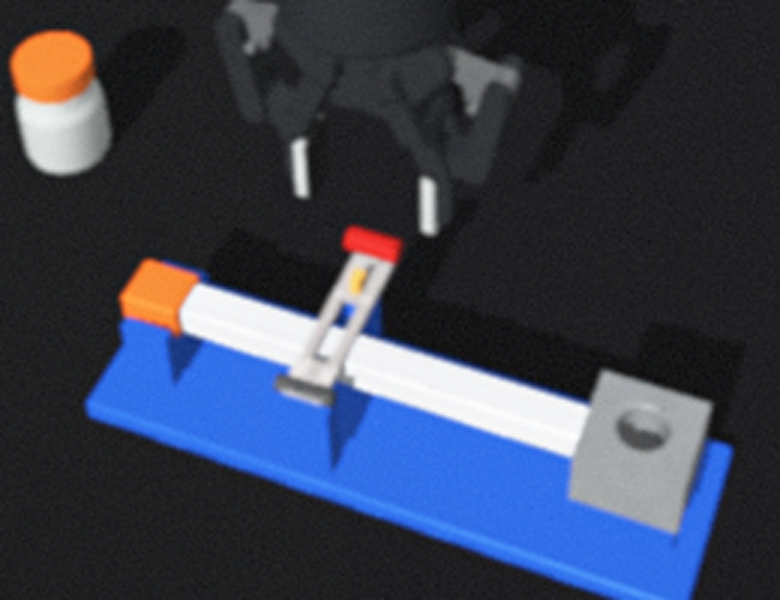

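Call:
arm_command(moves=[{"tx":-0.003,"ty":0.001,"tz":0.025,"hand":0.055},{"tx":-0.003,"ty":0.001,"tz":0.043,"hand":0.055},{"tx":-0.003,"ty":0.001,"tz":0.043,"hand":0.055},{"tx":-0.003,"ty":0.001,"tz":0.043,"hand":0.02},{"tx":-0.003,"ty":0.001,"tz":0.043,"hand":0.02},{"tx":-0.003,"ty":0.001,"tz":0.043,"hand":0.02},{"tx":-0.003,"ty":0.001,"tz":0.043,"hand":0.02},{"tx":-0.003,"ty":0.001,"tz":0.043,"hand":0.02}])

```text
invalid input
```

```bash
python3 - <<'E'
from h import *
xc,xf=np.load("x.npy")
o=manip.get_obs();print(o["time_s"],o["tool_pos"],o["opening"],o["grasp_force"],o["ft_force"])
M=R.from_quat(o["orientation"]).as_matrix();print(M.T@[*T(np.r_[0,0,xc[2]],(0,1,0))[:2],0])
a0=.133
for t in np.r_[0:2.1:.12]:
    a=a0+t; print(round(t,2),np.round([-83*(np.cos(a0)-np.cos(a))*-1*1, 83*(np.sin(a)-np.sin(a0))],0))
E
```

```text
3.925 [0.53947355 0.18373623 0.10295614] 0.055186176139943095 0.0 [0.62201516 0.55085792 0.02076828]
[0.99997386 0.00694158 0.00202563]
0.0 [0. 0.]
0.12 [ 2. 10.]
0.24 [ 5. 19.]
0.36 [ 9. 28.]
0.48 [14. 37.]
0.6 [21. 45.]
0.72 [28. 52.]
0.84 [36. 58.]
0.96 [44. 63.]
1.08 [53. 67.]
1.2 [63. 70.]
1.32 [73. 71.]
1.44 [82. 72.]
1.56 [92. 71.]
1.68 [102.  70.]
1.8 [112.  67.]
1.92 [121.  63.]
2.04 [129.  57.]
```

Call:
arm_command(moves=[{"tx":-0.003,"ty":0.001,"tz":0.025,"roll":0,"hand":0.055},{"tx":-0.003,"ty":0.001,"tz":0.043,"roll":0,"hand":0.055},{"tx":-0.003,"ty":0.001,"tz":0.043,"roll":0,"hand":0.055},{"tx":-0.003,"ty":0.001,"tz":0.043,"roll":0,"hand":0.02},{"tx":-0.003,"ty":0.001,"tz":0.043,"roll":0,"hand":0.02},{"tx":-0.003,"ty":0.001,"tz":0.043,"roll":0,"hand":0.02},{"tx":-0.003,"ty":0.001,"tz":0.043,"roll":0,"hand":0.02},{"tx":-0.003,"ty":0.001,"tz":0.043,"roll":0,"hand":0.02}])

```text
time_s: 4.92
tool_pos: [0.5401, 0.1789, 0.0588]
orientation: [0.754, 0.657, 0.0, 0.0]
ft_force: [-1.9, 0.4, 3.8]
opening: 0.0236
grasp_force: 59.1
```

Call:
arm_command(moves=[{"tx":0.002,"ty":0,"tz":-0.01,"roll":0,"hand":0.02},{"tx":0.005,"ty":0,"tz":-0.019,"roll":0,"hand":0.02},{"tx":0.009,"ty":0,"tz":-0.028,"roll":0,"hand":0.02},{"tx":0.014,"ty":0,"tz":-0.037,"roll":0,"hand":0.02},{"tx":0.021,"ty":0,"tz":-0.045,"roll":0,"hand":0.02},{"tx":0.028,"ty":0,"tz":-0.052,"roll":0,"hand":0.02},{"tx":0.036,"ty":0,"tz":-0.058,"roll":0,"hand":0.02},{"tx":0.044,"ty":0,"tz":-0.063,"roll":0,"hand":0.02}])

```text
time_s: 5.92
tool_pos: [0.5456, 0.2218, 0.1214]
orientation: [0.754, 0.657, -0.001, 0.0]
ft_force: [4.8, -0.7, -7.3]
opening: 0.0244
grasp_force: 59.5
```

Call:
arm_command(moves=[{"tx":0.009,"ty":0,"tz":-0.004,"roll":0,"hand":0.02},{"tx":0.019,"ty":0,"tz":-0.007,"roll":0,"hand":0.02},{"tx":0.029,"ty":0,"tz":-0.008,"roll":0,"hand":0.02},{"tx":0.038,"ty":0,"tz":-0.009,"roll":0,"hand":0.02},{"tx":0.048,"ty":0,"tz":-0.008,"roll":0,"hand":0.02},{"tx":0.058,"ty":0,"tz":-0.007,"roll":0,"hand":0.02},{"tx":0.068,"ty":0,"tz":-0.004,"roll":0,"hand":0.02},{"tx":0.079,"ty":0,"tz":0.001,"roll":0,"hand":0.02}])

```text
time_s: 6.92
tool_pos: [0.5569, 0.3051, 0.123]
orientation: [0.753, 0.658, 0.003, -0.001]
ft_force: [-2.4, 1.7, 7.6]
opening: 0.0213
grasp_force: 47.4
```

```bash
python3 - <<'E'
from h import *
xc,xf=np.load("x.npy")
im=save("side","pics/s2.png")
cv2.imwrite("pics/s2c.png",cv2.resize(im[220:450,180:440,::-1],None,fx=2,fy=2,interpolation=2))
o=manip.get_obs();print(o["time_s"],o["tool_pos"],o["opening"],o["grasp_force"],o["ft_force"])
for t in(1.6,1.8,1.95,2.1): print(t,proj("side",T(xc,(.035,.032-.083*np.cos(t+.133),.062+.083*np.sin(t+.133)))))
E
```

```text
6.975 [0.55693279 0.30691247 0.12218053] 0.02138447779497082 46.188924908638 [0.59914637 3.18563687 4.21804465]
1.6 [272.90665853 348.54573261]
1.8 [267.5136045 360.2950274]
1.95 [263.76900798 369.87255184]
2.1 [260.41291906 379.80383267]
```

View pics/s2c.png

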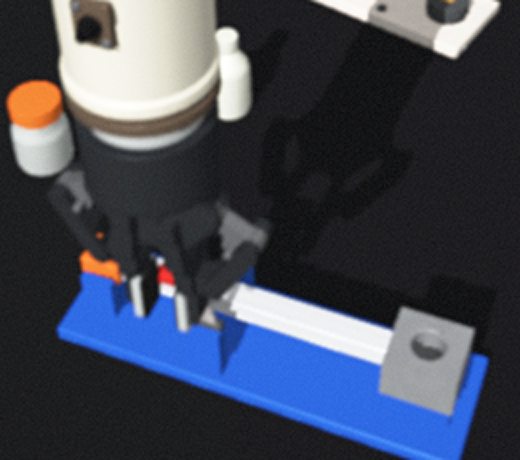

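Red pull shows between the fingers at about full-frame (263,357), so the hasp is past upright. I'll push a bit more, release, rise and check.

Call:
arm_command(moves=[{"tx":0.005,"ty":0,"tz":0.003,"roll":0,"hand":0.02},{"tx":0.01,"ty":0,"tz":0.007,"roll":0,"hand":0.02},{"tx":0.01,"ty":0,"tz":0.007,"roll":0,"hand":0.02},{"tx":0.01,"ty":0,"tz":0.007,"roll":0,"hand":0.06},{"tx":0.01,"ty":0,"tz":0.007,"roll":0,"hand":0.06},{"tx":0.01,"ty":0,"tz":-0.02,"roll":0,"hand":0.06},{"tx":0.01,"ty":0,"tz":-0.06,"roll":0,"hand":0.06},{"tx":0.01,"ty":0,"tz":-0.11,"roll":0,"hand":0.06}])

```text
time_s: 7.98
tool_pos: [0.5571, 0.3096, 0.23]
orientation: [0.754, 0.657, -0.001, -0.0]
ft_force: [0.9, -0.0, 0.8]
opening: 0.0598
grasp_force: 0.0
```

```bash
python3 - <<'E'
from h import *
xc,xf=np.load("x.npy")
im=save("side","pics/s3.png")
a=im[170:450,180:440,::-1]
im=save("top","pics/t3.png")
b=im[190:470,130:270,::-1]
cv2.imwrite("pics/s3c.png",cv2.resize(np.hstack([a,b]),None,fx=2,fy=2,interpolation=2))
for n in("side","top"):
  print(manip.landmark_of("hasp_grip",n)[:1])
  for l in("sampler_balance","sampler_tip"): print(l,[ (r["p"],r["location"]) for r in manip.landmark_of(l,n)[:1]])
  for t in(1.6,1.8,2.0,2.2): print(t,proj(n,T(xc,(.035,.032-.083*np.cos(t+.133),.062+.083*np.sin(t+.133)))))
o=manip.get_obs();print(o["time_s"],o["joint_positions"],o["tool_pos"])
rel(T(xc,(-.055,0,.15)),np.degrees(xc[2])+90)
rel(T(xc,(-.055,0,.15)),np.degrees(xc[2])-90)
E
```

```text
[{'location': [267.4, 367.5], 'p': 0.59}]
sampler_balance [(0.68, [351.9, 386.7])]
sampler_tip [(0.76, [235.7, 352.2])]
1.6 [272.90665853 348.54573261]
1.8 [267.5136045 360.2950274]
2.0 [262.60160188 373.15800028]
2.2 [258.4445017  386.47531771]
[{'location': [143.3, 253.5], 'p': 0.79}]
sampler_balance [(0.8, [190.9, 305.2])]
sampler_tip [(0.76, [207.3, 216.1])]
1.6 [155.60907476 254.069804  ]
1.8 [147.52834276 252.99103178]
2.0 [140.91204648 252.11234001]
2.2 [136.05223509 251.47235761]
8.375 [-0.57561833  0.44755096  0.03535845  1.59777422 -0.01725573  1.09973718
 -0.67244355] [0.55694414 0.30966272 0.22847042]
mm [-78.5 -89.   78.8] roll -89.75
mm [-78.5 -89.   78.8] roll 90.25
```

View pics/s3c.png

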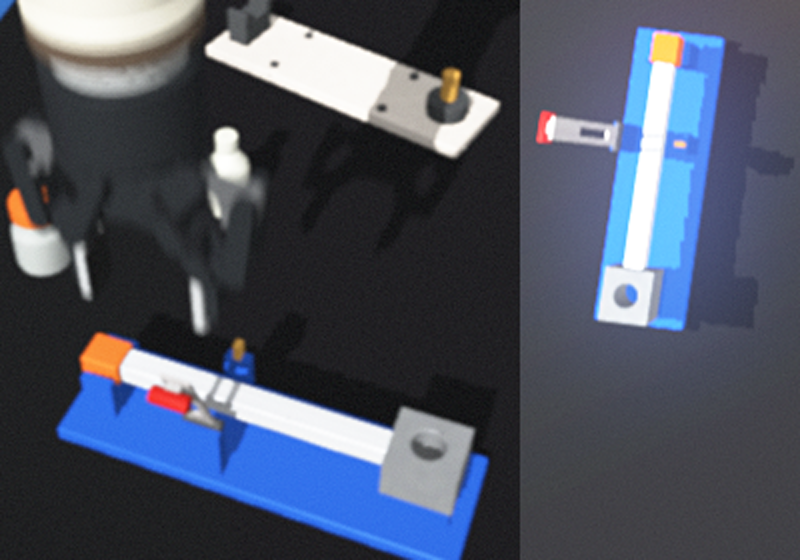

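The hasp leans back: pull at side (264,370), top (141,253), which puts it at about 1.95 rad, and the sampler is still in place. Next is the bar.

Call:
arm_command(moves=[{"tx":-0.01,"ty":-0.011,"tz":0,"roll":-10,"hand":0.07},{"tx":-0.02,"ty":-0.022,"tz":0,"roll":-20,"hand":0.07},{"tx":-0.03,"ty":-0.034,"tz":0,"roll":-30,"hand":0.07},{"tx":-0.04,"ty":-0.045,"tz":0,"roll":-40,"hand":0.07},{"tx":-0.05,"ty":-0.056,"tz":0,"roll":-50,"hand":0.07},{"tx":-0.06,"ty":-0.067,"tz":0,"roll":-60,"hand":0.07},{"tx":-0.07,"ty":-0.078,"tz":0.02,"roll":-70,"hand":0.07},{"tx":-0.078,"ty":-0.089,"tz":0.05,"roll":-80,"hand":0.07}])

```text
time_s: 9.38
tool_pos: [0.4589, 0.2447, 0.1796]
orientation: [0.152, 0.988, 0.0, 0.0]
ft_force: [0.5, -0.2, -0.8]
opening: 0.0702
grasp_force: 0.0
```

Call:
arm_command(moves=[{"tx":0,"ty":0,"tz":0.03,"roll":-9.7,"hand":0.07},{"tx":0,"ty":0,"tz":0.07,"roll":-9.7,"hand":0.07},{"tx":0,"ty":0,"tz":0.07,"roll":-9.7,"hand":0.07},{"tx":0,"ty":0,"tz":0.07,"roll":-9.7,"hand":0.07}])

```text
time_s: 9.88
tool_pos: [0.4593, 0.2453, 0.1108]
orientation: [0.071, 0.997, 0.0, -0.0]
ft_force: [0.3, -0.7, 1.1]
opening: 0.07
grasp_force: 0.0
```

```bash
python3 - <<'E'
from h import *
xc,xf=np.load("x.npy")
o=manip.get_obs();print(o["time_s"],o["joint_positions"],o["tool_pos"])
rel(T(xc,(-.055,0,.032)),np.degrees(xc[2])+90)
E
```

```text
9.875 [-0.34991502  0.41109963 -0.2322278   1.9783052   0.13264468  0.76654729
  0.76974658] [0.45931951 0.24534455 0.11076492]
mm [ 1.2 -1.6 78.8] roll -0.05
```

Call:
arm_command(moves=[{"tx":0.001,"ty":-0.001,"tz":0.04,"roll":0,"hand":0.07},{"tx":0.001,"ty":-0.001,"tz":0.07,"roll":0,"hand":0.07},{"tx":0.001,"ty":-0.001,"tz":0.079,"roll":0,"hand":0.07},{"tx":0.001,"ty":-0.001,"tz":0.079,"roll":0,"hand":0.01},{"tx":0.001,"ty":-0.001,"tz":0.079,"roll":0,"hand":0.01},{"tx":0.001,"ty":-0.001,"tz":0.079,"roll":0,"hand":0.01},{"tx":0.001,"ty":-0.001,"tz":0.079,"roll":0,"hand":0.01},{"tx":0.001,"ty":-0.001,"tz":0.079,"roll":0,"hand":0.01}])

```text
time_s: 10.88
tool_pos: [0.459, 0.2443, 0.0328]
orientation: [0.071, 0.997, 0.0, 0.001]
ft_force: [-0.4, -1.3, 6.2]
opening: 0.0171
grasp_force: 59.9
```

```bash
python3 - <<'E'
from h import *
xc,xf=np.load("x.npy")
im=save("top","pics/t4.png")
o=manip.get_obs();print(o["time_s"],o["tool_pos"],o["opening"],o["grasp_force"],o["ft_force"],o["moment"])
for l in("sampler_balance","sampler_tip","sampler_bore"): print(l,[ (r["p"],r["location"]) for r in manip.landmark_of(l,"top")[:1]])
E
```

```text
10.925 [0.45899145 0.24427573 0.03273887] 0.017003696449135585 59.875266551971436 [-0.45064109 -1.31568273  5.58442498] [-0.33972174  0.18788944  0.16912778]
sampler_balance [(0.88, [188.2, 305.7])]
sampler_tip [(0.62, [204.9, 212.0])]
sampler_bore [(0.79, [188.9, 336.0])]
```

Call:
arm_command(moves=[{"tx":0,"ty":0,"tz":-0.01,"roll":0,"hand":0.01},{"tx":0,"ty":0,"tz":-0.025,"roll":0,"hand":0.01},{"tx":0,"ty":0,"tz":-0.04,"roll":0,"hand":0.01},{"tx":0,"ty":0,"tz":-0.06,"roll":0,"hand":0.01},{"tx":0,"ty":0,"tz":-0.08,"roll":0,"hand":0.01},{"tx":0,"ty":0,"tz":-0.1,"roll":0,"hand":0.01},{"tx":0,"ty":0,"tz":-0.12,"roll":0,"hand":0.01},{"tx":0,"ty":0,"tz":-0.12,"roll":0,"hand":0.01}])

```text
time_s: 12.08
tool_pos: [0.4592, 0.245, 0.1535]
orientation: [0.071, 0.997, 0.001, 0.002]
ft_force: [0.8, 0.2, -5.8]
opening: 0.0165
grasp_force: 59.3
```

```bash
python3 - <<'E'
from h import *
xc,xf=np.load("x.npy")
im=save("side","pics/s5.png")
o=manip.get_obs();print(o["time_s"],o["tool_pos"],o["orientation"],o["opening"],o["grasp_force"],o["ft_force"],o["moment"])
ims=save("top","pics/t5.png")
b={n:{} for n in("side","top")}
for l in("sampler_balance","sampler_tip","sampler_bore"):
  L={}
  for n in b:
    r=manip.landmark_of(l,n)
    if r: L[n]=r[0]["location"]; print(l,n,r[0]["p"],L[n])
  if len(L)==2: print("  tri",tri([ray(n,L[n]) for n in L]))
cv2.imwrite("pics/s5c.png",im[150:480,150:640,::-1])
p=T(xf,(-.055,0,.152)); rel(p,np.degrees(xf[2])+90)
E
```

```text
12.125 [0.45839519 0.24444934 0.15221764] [7.08239326e-02 9.97488329e-01 5.03303368e-04 8.65977500e-04] 0.016799607750990087 59.294618368148804 [-0.8608419  -0.82469839 -5.01234176] [-0.08580962  0.00411622 -0.03719305]
sampler_balance side 0.67 [354.1, 328.9]
sampler_balance top 0.83 [168.8, 310.0]
  tri [0.45799766 0.24252037 0.16894863]
sampler_tip side 0.94 [222.8, 298.5]
sampler_tip top 0.65 [188.3, 202.4]
  tri [0.64220809 0.21770352 0.15336543]
sampler_bore side 0.86 [398.1, 354.0]
sampler_bore top 0.96 [166.8, 345.4]
  tri [0.39880501 0.25174688 0.14907198]
mm [ -97.2 -436.1   -1.2] roll 12.72
```

View pics/s5c.png

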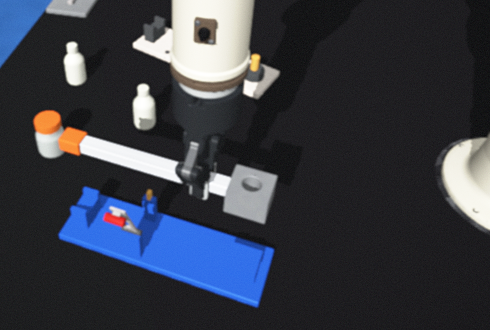

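Sampler is held level and clear of the cradle; the cradle is empty and the hasp is still back. Now I'll traverse to the fixture.

Call:
arm_command(moves=[{"tx":-0.004,"ty":-0.018,"tz":0,"roll":0.5,"hand":0.01},{"tx":-0.011,"ty":-0.05,"tz":0,"roll":1.5,"hand":0.01},{"tx":-0.02,"ty":-0.09,"tz":0,"roll":2.6,"hand":0.01},{"tx":-0.029,"ty":-0.13,"tz":0,"roll":3.8,"hand":0.01},{"tx":-0.038,"ty":-0.17,"tz":0,"roll":5,"hand":0.01},{"tx":-0.047,"ty":-0.21,"tz":0,"roll":6.1,"hand":0.01},{"tx":-0.056,"ty":-0.25,"tz":0,"roll":7.3,"hand":0.01},{"tx":-0.065,"ty":-0.29,"tz":0,"roll":8.5,"hand":0.01}])

```text
time_s: 13.48
tool_pos: [0.4807, -0.0546, 0.1513]
orientation: [0.145, 0.989, -0.0, -0.0]
ft_force: [1.1, -0.5, -4.3]
opening: 0.0168
grasp_force: 59.3
```

Call:
arm_command(moves=[{"tx":-0.0005,"ty":-0.04,"tz":0,"roll":1.1,"hand":0.01},{"tx":-0.003,"ty":-0.08,"tz":0,"roll":2.2,"hand":0.01},{"tx":-0.007,"ty":-0.115,"tz":0,"roll":3.3,"hand":0.01},{"tx":-0.01,"ty":-0.135,"tz":0,"roll":4,"hand":0.01},{"tx":-0.01,"ty":-0.14,"tz":0,"roll":4.2,"hand":0.01},{"tx":-0.01,"ty":-0.14,"tz":0,"roll":4.2,"hand":0.01}])

```text
time_s: 14.22
tool_pos: [0.4509, -0.1881, 0.1511]
orientation: [0.18, 0.984, 0.0, -0.0]
ft_force: [0.6, 0.3, -6.0]
opening: 0.0164
grasp_force: 59.3
```

```bash
python3 - <<'E'
from h import *
xc,xf=np.load("x.npy")
o=manip.get_obs();print(o["time_s"],o["joint_positions"],o["tool_pos"],o["opening"],o["grasp_force"],o["moment"])
p=T(xf,(-.055,0,.152)); rel(p,np.degrees(xf[2])+90)
E
```

```text
14.225 [ 0.33700701  0.28834369  0.00436658  2.03299912 -0.00261987  0.82079056
  1.55111802] [ 0.45094884 -0.18814217  0.15114638] 0.016400557486868684 59.261775612831116 [0.05540773 0.01550226 0.01235826]
mm [-43.3   2.2  -0.9] roll 0.06
```

Call:
arm_command(moves=[{"tx":-0.015,"ty":0.001,"tz":0,"roll":0,"hand":0.01},{"tx":-0.035,"ty":0.002,"tz":0,"roll":0,"hand":0.01},{"tx":-0.043,"ty":0.002,"tz":0.01,"roll":0,"hand":0.01},{"tx":-0.043,"ty":0.002,"tz":0.03,"roll":0,"hand":0.01},{"tx":-0.043,"ty":0.002,"tz":0.03,"roll":0,"hand":0.01},{"tx":-0.043,"ty":0.002,"tz":0.03,"roll":0,"hand":0.01}])

```text
time_s: 14.98
tool_pos: [0.4919, -0.2021, 0.1212]
orientation: [0.18, 0.984, 0.0, -0.0]
ft_force: [0.3, 0.5, -4.7]
opening: 0.0167
grasp_force: 59.2
```

```bash
cat > c.py <<'E'
from h import *
import sys
xc,xf=np.load("x.npy")
o=manip.get_obs();print(o["time_s"],o["tool_pos"],o["opening"])
k=sys.argv[1]
im={n:save(n,f"pics/{n}{k}.png") for n in("side","top")}
for l in("sampler_balance","sampler_tip","sampler_bore","fixture_post","fixture_rest","fixture"):
  L={}
  for n in im:
    r=manip.landmark_of(l,n)
    if r: L[n]=r[0]["location"]; print(l,n,r[0]["p"],L[n])
  if len(L)==2: print("  tri",tri([ray(n,L[n]) for n in L]).round(4))
for p in((-.055,0,.06),(-.115,0,.06),(.125,0,.038)): print(T(xf,p).round(4))
a=im["side"][120:300,240:460];b=im["top"][160:360,350:500]
b=np.pad(b,((0,0),(0,0),(0,0)));a=np.pad(a,((0,20),(0,0),(0,0)))
cv2.imwrite(f"pics/c{k}.png",cv2.resize(np.hstack([a,b])[:,:,::-1],None,fx=2.1,fy=2.1,interpolation=2))
rel(T(xf,(-.055,0,.091)),np.degrees(xf[2])+90)
E
python3 c.py 6
```

```text
14.975 [ 0.49186919 -0.20208753  0.12120854] 0.0166543087606307
sampler_balance side 0.92 [382.8, 162.9]
sampler_balance top 0.88 [427.1, 287.8]
  tri [ 0.4897 -0.2     0.1345]
sampler_tip side 0.78 [304.6, 138.3]
sampler_tip top 0.74 [460.2, 194.3]
  tri [ 0.658  -0.2659  0.129 ]
sampler_bore side 0.66 [408.3, 180.6]
sampler_bore top 0.9 [416.5, 320.1]
  tri [ 0.4348 -0.1837  0.1141]
fixture_post side 0.57 [404.4, 203.2]
fixture_post top 0.71 [407.0, 312.6]
  tri [ 0.4406 -0.177   0.0662]
fixture_rest side 0.73 [407.7, 203.7]
fixture_rest top 0.81 [447.4, 201.4]
  tri [ 0.5464 -0.2512  0.0427]
fixture side 0.74 [355.1, 208.7]
fixture top 0.84 [425.5, 259.8]
  tri [ 0.5439 -0.2321 -0.0038]
[ 0.4922 -0.2014  0.06  ]
[ 0.4361 -0.1801  0.06  ]
[ 0.6604 -0.2655  0.038 ]
mm [-0.   1.1 30.3] roll 0.02
```

View pics/c6.png

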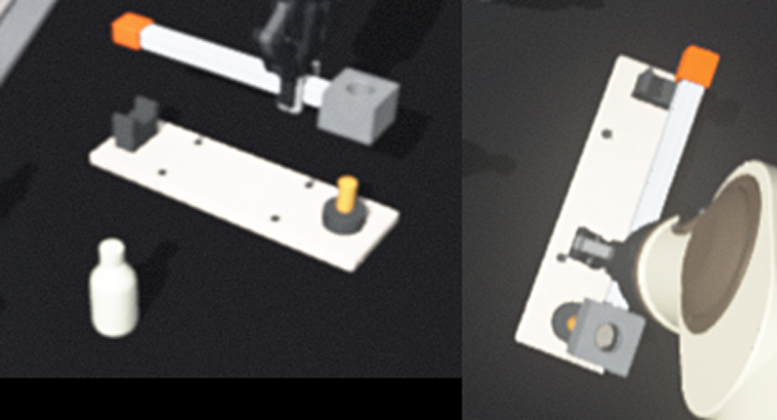

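Both views show the arm hovering level over the fixture: hub (crop side (358,107)) above the post (347,205), tip above the fork. Lowering by 30 mm.

Call:
arm_command(moves=[{"tx":0,"ty":0.001,"tz":0.01,"roll":0,"hand":0.01},{"tx":0,"ty":0.001,"tz":0.02,"roll":0,"hand":0.01},{"tx":0,"ty":0.001,"tz":0.028,"roll":0,"hand":0.01},{"tx":0,"ty":0.001,"tz":0.028,"roll":0,"hand":0.01},{"tx":0,"ty":0.001,"tz":0.028,"roll":0,"hand":0.01}])

```text
time_s: 16.3
tool_pos: [0.4923, -0.2016, 0.0933]
orientation: [0.181, 0.984, -0.0, 0.0]
ft_force: [-0.1, -0.1, -5.1]
opening: 0.0167
grasp_force: 59.2
```

```bash
sed -i 's/^a=im.*/a=im["side"][120:320,240:460];b=im["top"][160:360,350:500]/;s/(0,20)/(0,0)/' c.py; cat >> c.py <<'E'
# hub-top ring and tip outline as they should appear above the fitted fixture
for n in im:
    v=im[n][:,:,::-1].copy(); v=cv2.resize(v,None,fx=3,fy=3,interpolation=2); z=o["tool_pos"][2]-.001
    def poly(P): cv2.polylines(v,[np.int32([(proj(n,T(xf,p))+.5)*3 for p in P])],True,(0,255,0),1)
    S=((1,1),(1,-1),(-1,-1),(-1,1))
    poly([(-.115+a*.025,b*.023,z+.036) for a,b in S]); poly([(.125+a*.015,b*.013,z+.028) for a,b in S])
    poly([(-.115+.008*np.cos(t),.008*np.sin(t),.06) for t in np.arange(0,6.3,.4)])
    poly([(a*.15,b*.045,.012) for a,b in S])
    w=v[390:960,780:1380] if n=="side" else v[500:1060,1080:1480]
    cv2.imwrite(f"pics/{n}_w.png",w)
a=cv2.imread("pics/side_w.png");b=cv2.imread("pics/top_w.png");a=a[:560]
v=np.hstack([a,b]);cv2.imwrite("pics/w7.png",cv2.resize(v,None,fx=.79,fy=.79,interpolation=3))
E
python3 c.py 7
```

```text
16.3 [ 0.4923005  -0.20163141  0.09327372] 0.016682436106701403
sampler_balance side 0.6 [380.6, 174.9]
sampler_balance top 0.67 [425.2, 288.9]
  tri [ 0.4897 -0.2029  0.1062]
sampler_tip side 0.86 [301.9, 150.9]
sampler_tip top 0.87 [453.8, 196.8]
  tri [ 0.661  -0.2624  0.1012]
sampler_bore side 0.7 [408.0, 194.3]
sampler_bore top 0.73 [415.4, 321.4]
  tri [ 0.4309 -0.1885  0.0808]
fixture_post side 0.6 [408.7, 205.2]
fixture_post top 0.95 [405.4, 314.9]
  tri [ 0.434  -0.1745  0.0643]
fixture_rest side 0.56 [304.7, 175.7]
fixture_rest top 0.56 [446.2, 201.1]
  tri [ 0.6609 -0.2668  0.0387]
fixture side 0.71 [355.2, 211.8]
fixture top 0.76 [420.9, 260.3]
  tri [ 0.5424 -0.2228 -0.0048]
[ 0.4922 -0.2014  0.06  ]
[ 0.4361 -0.1801  0.06  ]
[ 0.6604 -0.2655  0.038 ]
mm [0.  0.1 2.3] roll 0.02
```

View pics/w7.png

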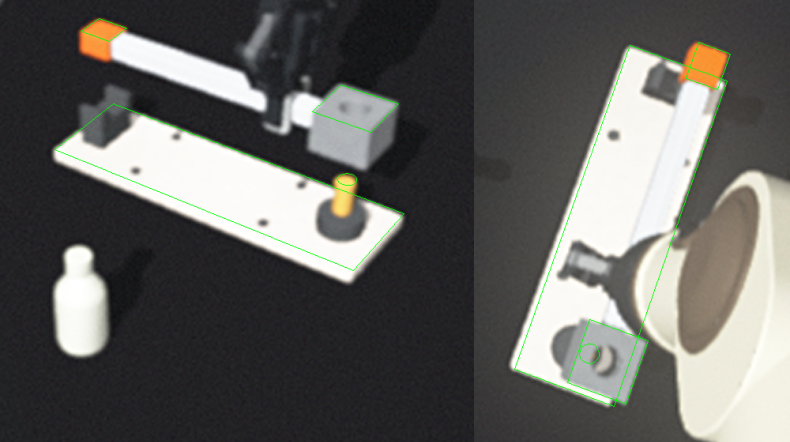

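The overlay agrees: hub and tip outlines sit where they should above the post and rest, within about 3 mm, at roughly 32 mm height.

```bash
python3 -c "
from bench import manip
print(manip.finish_job())"
```

```text
the job is handed in; nothing more can be done
None
```

I handed the job in with the hasp swung back to about 1.95 rad and the sampler arm held level, bore above the post and tip above the rest to within about 3 mm, the hub about 32 mm above the post top; no verdict came back.

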